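# Zero the bench comparator on the master block, then swap in the grinder's sleeve

### The job

The coffee grinder's bearing sleeve is to be checked for wear against a 30 mm master block. Load the master from its wooden case into the bench comparator's slot, pressed down to the slot's floor so that the sprung platen holds it on the front wall; turn the dial's bezel until the zero wedge stands exactly at the needle's tip, and let go. Then swap: stand the master back in its case and load the sleeve in the slot in the same way, so the dial shows its reading against the zero just set; the gauge is delicate, so feel the parts in slowly and gently, and leave the things around where they are.

Things in the scene. Friction and masses are not known exactly. Their poses are not given: they have to be found in the camera images.
- seat_mid (a point): Bench comparator, grey iron base 186 x 68 mm, fixed. x runs along its measuring line towards the dial, z up; the point is on that line, level with the floor of the cross slot (24 mm above the worktop). The slot is milled in a steel carriage, the seat, clamped by hand along x: a loaded part's axis stands up to 6 mm either way of this point; the seat is not measured, so find the slot by feel
- platen (a point): Middle of the front face of the sprung flat platen (16 mm wide, 11 to 31 mm above the slot floor); free, 7 mm from the seat point in +x. The slot is 32 mm long in x and 10 mm deep, its walls 36 mm wide in y, open at the sides; the front wall (-x side) is the measuring face, the rear wall passes under the platen. A clamp screw 30 mm behind the front face rises to 19 mm above the floor
- spindle (a joint): Travel of the platen towards the dial in m: 0 free, 0.017 at its stop. The spring pushes back with 2 N when free, 0.3 N more per mm; over 25 N on it, or 80 N of a part on the seat, does harm. To load, set the underside just above the walls (or lightly on the front one), push in +x on the platen till the part drops in the slot, press it lightly to the floor: friction can hold it up. Parts lift straight out
- needle (a joint): angle of the dial's needle in rad, clockwise from above, geared to the spindle (0.13 rad per mm of travel); at 0 it points along the comparator's +y
- bezel (a joint): angle of the bezel in rad, clockwise from above; at 0 its zero wedge lies along the comparator's +y. The wedge is at the needle when both angles are equal; the bezel stays where it is left (light friction, 0.06 N m), range -3 to 3
- dial_centre (a point): Centre of the knurled aluminium bezel, half-way up its rim: a ring 60 mm across, 14 mm high, turning about the vertical, 82 mm from the seat point in +x; its top is 67 mm above the worktop. The white face with its ticks turns with it. The dial body below (53 mm across) reaches down to 29 mm above the worktop, free at its sides; towards the slot a clamp 28 mm wide begins 34 mm from the centre, to 52 mm above the worktop. Take it across the rim from above
- zero_mark (a point): the black zero wedge on the dial face, 20 mm from the dial's centre
- needle_tip (a point): tip of the dark steel needle, 20 mm from the dial's centre
- master_mid (a point): centre (half-way up) of the master: a plain rectangular steel block 30 mm long (x, the measuring length), 24 mm wide (y) and 48 mm high, 0.27 kg, at the start upright in the pocket of the case; grasp across its 24 mm width
- pocket (a point): middle of the floor of the larger pocket in the wooden case (case 110 x 62 x 22 mm, fixed): the pocket is 36 mm in x, 30 mm in y and 10 mm deep, its floor 12 mm above the worktop. A smaller steel block, 35 mm tall, stands fixed in the other pocket 52 mm away in the case's +x. The master stands here upright, its 30 mm side along the case's x
- sleeve_mid (a point): centre (half-way up) of the grinder's bearing sleeve: a steel tube 30 mm in diameter and 44 mm high with a 19 mm bore, 0.16 kg, standing upright on the round cork stand (14 mm thick); its diameter is the measured size
- burr: bystander: the grinder's dark conical steel burr, 40 mm wide, 26 mm high, on the cork stand; origin at its underside
- mug: bystander: cream mug, 83 x 117 x 94 mm; origin at its underside. Fixed behind the work: the tall black coffee maker (about x 0.57 to 0.87, y 0.05 to 0.28 m, 0.36 m high; pass in front of it) and right of it the opened coffee grinder (0.19 m high, at x 0.76, y -0.06)
- honey: bystander: glass jar with a grey lid, 71 mm wide, 110 mm high; origin at its underside
- spoon: bystander: steel teaspoon 130 mm long lying on the worktop; origin at its underside
Not all that is in view belongs to the job. What is shaped like the part that bears sleeve_mid but purple or red is not meant.

How it is judged:
By the outcome, as a careful person would: the job done as asked, in the order asked, and still so for the second after the job is handed in, with the robot touching nothing.
It also fails if it takes over 72 s, if anything falls off the work surface, if the arm or the gripper's body presses on something with over 40 N, if the wrist force passes 120 N, or if a joint passes its speed limit or range.

### The arm

A 6-joint arm with a two-finger parallel gripper is mounted at the origin on a cart in front of the work surface, level with it; the furniture and walls round the work are solid. World frame = base frame: x ahead of the robot, y to its left, z up, the work surface at z = 0. Lengths are in mm, angles in rad, forces in N, time in s.
With the tool pointing down it reaches from about 425 to 950 mm from the base axis. Payload 14.7 kg.
Tool frame: the origin (TCP) lies between the finger pads; the fingertips stand 14 mm ahead of it and the grasp point (between the pads) lies 5 mm behind it; x points along the fingers, z is the direction in which the jaws open and shut, and the axes are right-handed (so a half turn about x gives the same grasp; the last joint's range is limited). The gripper opens to 85 mm and grips with 20 to 120 N. Pads are 22 mm wide; open, the fingers measure 114 mm over their backs; the gripper's body (76 mm by 85 mm) begins 54 mm behind the grasp point. The pads swing forward as they close: fully open they stand 13 mm farther back than shut.
Start: joints at [1.239, 0.48, 1.596, -0, 1.065, -0.047], TCP at [182.603, 623.818, 245.297] pointing down, gripper open.
Joint ranges: [-2.75, 2.75], [-0.82, 2.05], [0.23, 2.67], [-1.56, 4.7], [0.09, 2.69], [-2.92, 2.92]. Speed limits (rad/s): [1.89, 1.89, 2.39, 3.01, 3.01, 3.01].

### API

Orientations are given as [roll, pitch, yaw] about the fixed x, y, z axes, in that order (R = Rz(yaw) Ry(pitch) Rx(roll)).
In Python, from workcell import get_state, camera, job_done gives the robot as it stands.
- The arm moves only by the shell command python3 -m jog 'ROWS' [FORCE]. ROWS is JSON, a list of rows, each an object of numbers: "jaw": the finger opening in m, from 0 to 0.0854; "x", "y", "z": the shift along the world's x, y, z in m; "wx", "wy", "wz": the turn, a rotation vector about the world's x, y, z in rad. In form: [{"jaw": .., "x": .., "y": .., "z": .., "wx": .., "wy": .., "wz": ..}, ...]. A call has 1 to 10 rows; each row is the pose to reach, as a shift and turn from the pose commanded when the call began; what a row does not reach only later rows make up. A row lasts 1/12 s, in which the tool goes at most 41.7 mm and 7.16 degrees, less where a joint would pass 70% of its speed; a pose out of reach is approached as far as the arm can. A call with a gripper value outside its range is refused whole. The fingers move at their own pace and stop on an object; FORCE is the grip in N (left out, the last holds). Time passes only in rows, so rows that repeat a pose let the fingers close. It gives the time, the measured TCP pose, the force and the opening at its end, in the units of the state.
- get_state(): the state, without advancing time (a new reading comes with each control period).
- camera(name): name is "scene" or "top" or "wrist"; returns a dict with "frame" (420x560x3 uint8, blue, green, red), "camera_matrix" (3x3 intrinsics, pixels), "k1" (the pictures are not rectified: a ray, as slopes to the right and down, at radius r is drawn at 1 + k1 r^2 times it, then the intrinsics apply), "pose" (4x4, takes a point from camera to world coordinates); the wrist camera has in their place "T_tool_cam" (4x4, takes a point from camera to tool coordinates, whose origin is the TCP and whose axes are the tool frame's). Camera axes: x right, y down, z forward; pixel columns grow to the right and rows downward; lengths in mm; the calibration is good to about 2 mm. A picture is of the moment at which its call begins: read the wrist's pose just before it. There is no depth.
- job_done(): hands the job in, once; it reports no verdict.
The state is a dict: "t": time; "joint_pos": joint angles; "joint_vel": joint speeds; "effort": joint torques, N m; "tcp_pos": TCP position; "orientation": TCP orientation; "force": force on the tool from outside, world axes, zero at the start; "torque": the same for the moment, N m; "opening": finger opening in mm.
Only numpy, scipy, OpenCV 4.12 (cv2) and the standard library are available. Lean on these libraries where they do the work, as an engineer would, in place of code of your own. Each camera call takes 0.05 s, during which the arm holds its last target. There are 200 camera calls.

## Working session

There is one attempt and no reset: what is moved stays moved. The work goes in short steps, Python scripts to look and compute and a shell command to move; the robot and the scene stay as the last step left them, time stands still between calls to the robot, and variables do not carry over. Pictures are saved under pics/ and viewed, about 8 in all and at most 12, crops included, and the job is handed in when it is done.

```bash
mkdir -p pics; ls
cat > h.py <<'E'
import numpy as np,cv2
from workcell import get_state,camera
from scipy.spatial.transform import Rotation as R
def shot(name,fn):
    s=get_state(); c=camera(name)
    if name=='wrist':
        T=np.eye(4);T[:3,:3]=R.from_euler('xyz',s['orientation']).as_matrix();T[:3,3]=s['tcp_pos']
        c['pose']=T@np.array(c['T_tool_cam'])
    np.savez('pics/'+fn+'.npz',f=c['frame'],K=c['camera_matrix'],k1=c['k1'],P=c['pose'])
    cv2.imwrite('pics/'+fn+'.png',c['frame']); return c
def load(fn): return np.load('pics/'+fn+'.npz')
def ray(d,uv):
    K=d['K'];x=np.array([(uv[0]-K[0,2])/K[0,0],(uv[1]-K[1,2])/K[1,1]])
    rd=np.linalg.norm(x);r=rd
    for _ in range(30): r=rd/(1+float(d['k1'])*r*r)
    if rd>0:x=x*r/rd
    v=d['P'][:3,:3]@np.array([x[0],x[1],1]);return d['P'][:3,3],v
def onz(d,uv,z):
    o,v=ray(d,uv);return np.round(o+v*(z-o[2])/v[2],1)
def proj(d,p):
    q=np.linalg.inv(d['P'])@np.append(p,1);x=q[:2]/q[2];x=x*(1+float(d['k1'])*(x@x))
    return np.round(d['K'][:2,:2]@x+d['K'][:2,2],1)
def crop(fn,u0,v0,w,h,s,out):
    f=load(fn)['f'][v0:v0+h,u0:u0+w];cv2.imwrite('pics/'+out+'.png',cv2.resize(f,None,fx=s,fy=s,interpolation=cv2.INTER_CUBIC))
E
python3 - <<'E'
from h import *
a=shot('top','top0');b=shot('scene','sc0')
print(get_state())
for c in(a,b):print(np.round(c['pose'],2),c['camera_matrix'],c['k1'])
E
```

```text
pics
{'t': 0.1, 'joint_pos': array([ 1.23937292e+00,  4.80755714e-01,  1.59677551e+00, -1.31379621e-05,
        1.06510948e+00, -4.65686414e-02]), 'joint_vel': array([ 0.00067171, -0.00237424, -0.00074426,  0.00047016, -0.0013936 ,
        0.00014726]), 'effort': array([ 6.38529782e-04, -9.52247572e+01, -4.31035388e+01, -1.68772458e-04,
        5.21372844e-03, -1.99755493e-05]), 'tcp_pos': array([182.51662201, 623.49924319, 244.75844063]), 'orientation': array([ 3.10598383,  1.56974821, -1.89125354]), 'force': array([ 0.89157824, -1.17483043,  0.31094684]), 'torque': array([0.00169908, 0.00513926, 0.02832966]), 'opening': 85.34426414044378}
[[-1.10000e-01 -9.50000e-01  2.80000e-01  2.08550e+02]
 [-9.90000e-01  1.10000e-01 -4.00000e-02 -1.26710e+02]
 [ 0.00000e+00 -2.80000e-01 -9.60000e-01  1.25042e+03]
 [ 0.00000e+00  0.00000e+00  0.00000e+00  1.00000e+00]] [[435.05418199   0.         278.40867225]
 [  0.         435.05418199 202.41414675]
 [  0.           0.           1.        ]] -0.04931155311695209
[[ 5.5000e-01 -5.0000e-01  6.7000e-01 -1.3678e+02]
 [-8.3000e-01 -3.4000e-01  4.4000e-01 -6.2715e+02]
 [ 1.0000e-02 -8.0000e-01 -6.1000e-01  6.7979e+02]
 [ 0.0000e+00  0.0000e+00  0.0000e+00  1.0000e+00]] [[453.87860323   0.         273.25201695]
 [  0.         453.87860323 211.19894047]
 [  0.           0.           1.        ]] 0.0020346362130566472
```

View pics/top0.png

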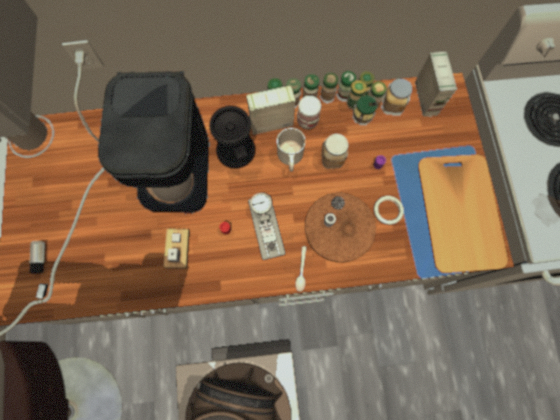

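View pics/sc0.png

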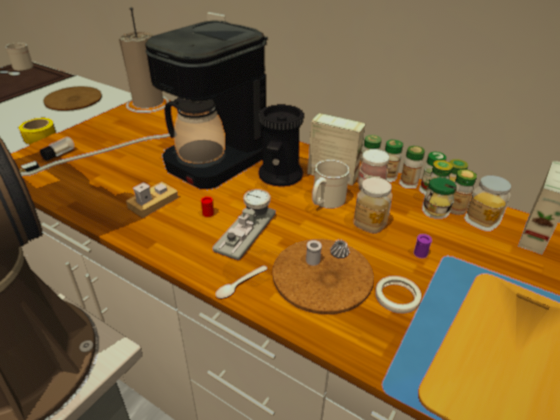

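Top view: case at (176,248), comparator at (267,228) with dial at (261,203). The sleeve candidates are the grey tube on the cork (331,218), red (226,227) and purple (380,161). The grey one on the cork fits the description, so I'll check it in a crop.

Run:
```python
from h import *
crop('top0',155,185,130,90,6,'a')
a=cv2.imread('pics/a.png')
crop('sc0',120,170,240,120,3,'b');b=cv2.imread('pics/b.png')
crop('top0',305,185,60,70,5,'c');c=cv2.imread('pics/c.png')
# A: 155..285 at x4 ; 
f=load('top0')['f']
A=cv2.resize(f[185:270,155:285],None,fx=4,fy=4,interpolation=cv2.INTER_CUBIC)
C=cv2.resize(f[185:270,310:360],None,fx=4,fy=4,interpolation=cv2.INTER_CUBIC)
top=np.hstack([A,C]);s=load('sc0')['f']
B=cv2.resize(s[175:265,120:360],(720,270),interpolation=cv2.INTER_CUBIC)
cv2.imwrite('pics/m1.png',np.vstack([top,B[:260]])[:600]);print(top.shape)
```

```text
(340, 720, 3)
```

View pics/m1.png

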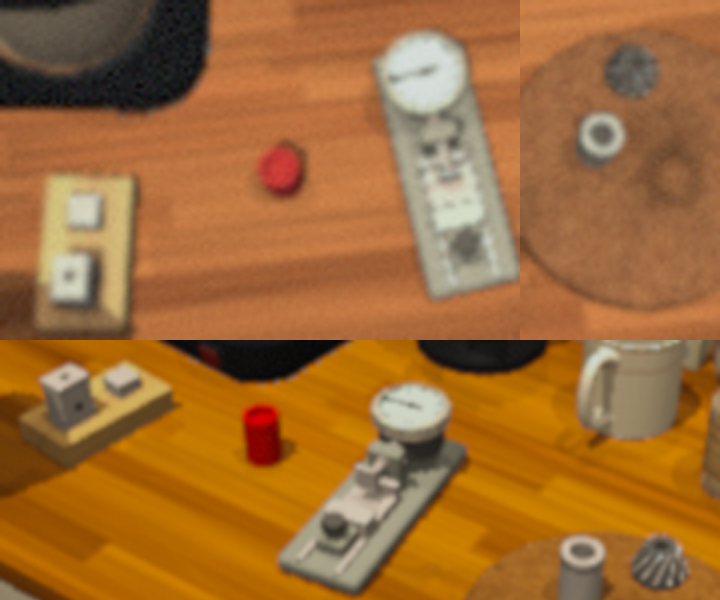

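The crop confirms the grey tube: top at crop (603,136), i.e. image (330.8,219). The master is the taller block at (173,254.5), with the small block at (176,237.8) and the dial at (261,203.7).

Run:
```python
from h import *
d=load('top0');t=lambda x,y:(155+x/4,185+y/4)
m=onz(d,t(71,277),60);s=onz(d,t(85,211),47);print('master',m,'small',s,np.arctan2(*(s-m)[1::-1]),np.linalg.norm(s-m))
cs=[onz(d,t(*p),22) for p in((50,177),(134,177),(127,332),(36,328))];print('case',cs)
D=onz(d,t(425,73),67);print('dial',D)
bs=[onz(d,t(*p),12) for p in((376,68),(435,300),(520,278))];print('base',bs)
v=bs[0]-bs[1];a=np.arctan2(v[1],v[0]);print('yaw',a,np.linalg.norm(v),'seat',D-82*np.array([np.cos(a),np.sin(a),0]))
print('sleeve',onz(d,(330.8,219),58),'burr',onz(d,(338,202.5),40),'spoon')
d=load('sc0');t=lambda x,y:(120+x/3,175+(y-340)/3)
print('sc: dial',onz(d,t(412,407),67),'sleeve',onz(d,t(582,553),58),'master',onz(d,t(66,378),60),'small',onz(d,t(123,373),47))
```

```text
master [443.6 135.9  60. ] small [492.1 126.6  47. ] -0.18945291512091783 51.0660356793045
case [array([526., 156.,  22.]), array([519.1,  95.2,  22. ]), array([407.5, 106.7,  22. ]), array([417.4, 170.8,  22. ])]
dial [ 559.9 -122.5   67. ]
base [array([584.2, -86.6,  12. ]), array([ 407.2, -111.9,   12. ]), array([ 416. , -174.1,   12. ])]
yaw 0.1419761497554662 178.79902125011765 seat [ 478.725059   -134.10297179   67.        ]
sleeve [ 494.  -313.2   58. ] burr [ 544.9 -344.2   40. ] spoon
sc: dial [ 559.3 -125.6   67. ] sleeve [ 494.2 -313.8   58. ] master [444.3 133.3  60. ] small [487.9 115.9  47. ]
```

```bash
python3 - <<'E'
from h import *
s=get_state();M=R.from_euler('xyz',s['orientation']).as_matrix();print(np.round(M,3));print(camera('wrist')['T_tool_cam'].round(3))
print('jaw dir',np.arctan2(M[1,2],M[0,2]))
E
python3 -m jog '[{"jaw":0.06,"x":0.13,"y":-0.24,"z":-0.02},{"jaw":0.06,"x":0.23,"y":-0.43,"z":-0.05,"wz":-0.12},{"jaw":0.06,"x":0.23,"y":-0.44,"z":-0.05,"wz":-0.12}]' 40
```

```text
[[-0.    -0.96   0.281]
 [-0.001  0.281  0.96 ]
 [-1.     0.    -0.001]]
[[ 1.0000e-03 -2.6100e-01  9.6500e-01 -1.2963e+02]
 [-0.0000e+00 -9.6500e-01 -2.6100e-01  6.5291e+01]
 [ 1.0000e+00 -0.0000e+00 -1.0000e-03  2.9700e-01]
 [ 0.0000e+00  0.0000e+00  0.0000e+00  1.0000e+00]]
jaw dir 1.2859479545957566$[0]: bad value
```

```bash
python3 -m jog '[{"jaw":0.06,"x":0.25,"y":-0.488,"z":-0.08,"wx":0,"wy":0,"wz":0.15},{"jaw":0.06,"x":0.25,"y":-0.488,"z":-0.08,"wx":0,"wy":0,"wz":0.15}]' 40
```

```text
t: 0.32
tcp_pos: [219.8, 550.6, 232.7]
orientation: [-0.243, 1.57, 1.202]
force: [0.6, 0.1, -0.1]
opening: 64.1
```

```bash
python3 -m jog '[{"jaw":0.06,"x":0.2,"y":-0.405,"z":-0.06,"wx":0,"wy":0,"wz":0},{"jaw":0.06,"x":0.2,"y":-0.405,"z":-0.06},{"jaw":0.06,"x":0.2,"y":-0.405,"z":-0.06},{"jaw":0.06,"x":0.2,"y":-0.405,"z":-0.06},{"jaw":0.06,"x":0.2,"y":-0.405,"z":-0.06},{"jaw":0.06,"x":0.2,"y":-0.405,"z":-0.06},{"jaw":0.06,"x":0.2,"y":-0.405,"z":-0.06},{"jaw":0.06,"x":0.2,"y":-0.405,"z":-0.06},{"jaw":0.06,"x":0.2,"y":-0.405,"z":-0.06},{"jaw":0.06,"x":0.2,"y":-0.405,"z":-0.06}]'
```

```text
$[1]: bad value
```

```bash
python3 -m jog '[{"jaw":0.06,"x":0.2,"y":-0.405,"z":-0.06,"wx":0,"wy":0,"wz":0},{"jaw":0.06,"x":0.2,"y":-0.405,"z":-0.06,"wx":0,"wy":0,"wz":0},{"jaw":0.06,"x":0.2,"y":-0.405,"z":-0.06,"wx":0,"wy":0,"wz":0},{"jaw":0.06,"x":0.2,"y":-0.405,"z":-0.06,"wx":0,"wy":0,"wz":0},{"jaw":0.06,"x":0.2,"y":-0.405,"z":-0.06,"wx":0,"wy":0,"wz":0},{"jaw":0.06,"x":0.2,"y":-0.405,"z":-0.06,"wx":0,"wy":0,"wz":0},{"jaw":0.06,"x":0.2,"y":-0.405,"z":-0.06,"wx":0,"wy":0,"wz":0},{"jaw":0.06,"x":0.2,"y":-0.405,"z":-0.06,"wx":0,"wy":0,"wz":0},{"jaw":0.06,"x":0.2,"y":-0.405,"z":-0.06,"wx":0,"wy":0,"wz":0},{"jaw":0.06,"x":0.2,"y":-0.405,"z":-0.06,"wx":0,"wy":0,"wz":0}]'; python3 -m jog '[{"jaw":0.06,"x":0.01,"y":-0.01,"z":0,"wx":0,"wy":0,"wz":0},{"jaw":0.06,"x":0.01,"y":-0.01,"z":0,"wx":0,"wy":0,"wz":0},{"jaw":0.06,"x":0.01,"y":-0.01,"z":0,"wx":0,"wy":0,"wz":0}]'
python3 - <<'E'
from h import *
s=get_state();M=R.from_euler('xyz',s['orientation']).as_matrix();print(s['tcp_pos'],'jaw',np.arctan2(M[1,2],M[0,2]))
shot('wrist','w1')
E
```

```text
t: 1.15
tcp_pos: [403.5, 178.2, 178.3]
orientation: [-1.129, 1.57, 0.308]
force: [1.5, 1.1, -0.6]
opening: 59.5
t: 1.4
tcp_pos: [413.4, 169.3, 178.3]
orientation: [1.782, 1.571, -3.068]
force: [0.5, 0.5, 0.3]
opening: 60.0
[413.44064226 169.32571961 178.2915356 ] jaw 1.4334730994232645
```

View pics/w1.png

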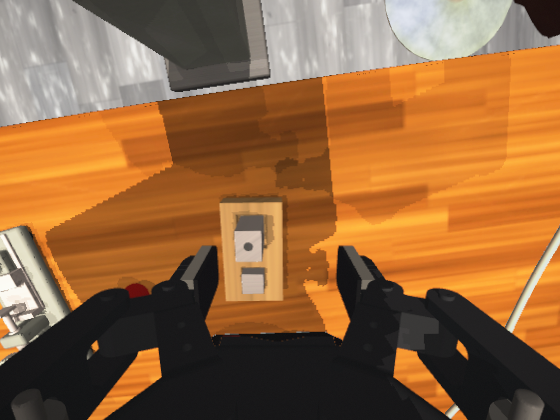

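Wrist view: master top face centre at (248,246) with its front side above it, small block top at (253,284), case corners at (221,203), (284,203), (283,300), (226,300).

Run:
```python
from h import *
crop('w1',200,185,110,130,5,'w1c');d=load('w1')
f=lambda u,v,z:onz(d,(u,v),z)
m=f(248,246,60);s=f(253,284,47);print(m,s,np.arctan2(*(s-m)[1::-1]),np.linalg.norm(s-m))
print([f(*p,22) for p in((221,203),(284,203),(283,300),(226,300))])
```

```text
[446.7 138.4  60. ] [492.  134.7  47. ] -0.08149679704694685 47.2734597845345
[array([412.8, 113.2,  22. ]), array([421.4, 175.2,  22. ]), array([529.4, 159.8,  22. ]), array([521. ,  98.1,  22. ])]
```

View pics/w1c.png

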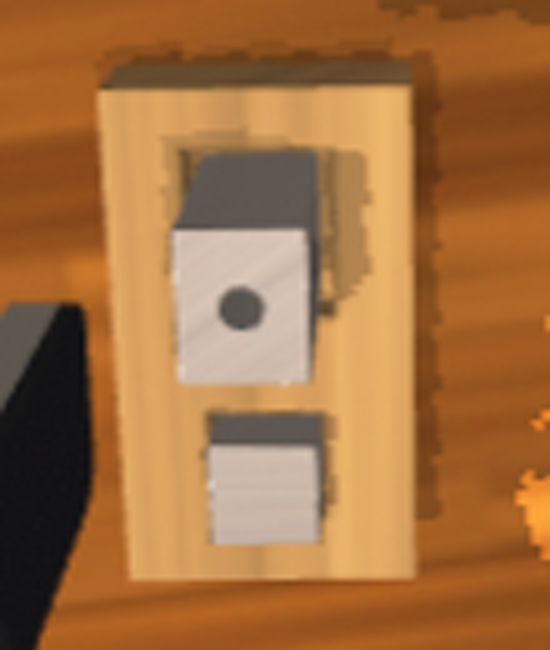

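Crop (5×): master top corners (173,229), (305,229), (310,382), (180,384). Case top corners (98,87), (412,87), (415,578), (128,580). Small block top corners (207,447), (320,447), (320,543), (213,545).

Run:
```python
from h import *
d=load('w1');g=lambda q,z:np.array([onz(d,(200+u/5,185+v/5),z) for u,v in q])
for n,q,z in(('m',((173,229),(305,229),(310,382),(180,384)),60),('case',((98,87),(412,87),(415,578),(128,580)),22),('small',((207,447),(320,447),(320,543),(213,545)),47)):
    p=g(q,z);e=p[3]-p[0]+p[2]-p[1];w=p[1]-p[0]+p[2]-p[3];print(n,p.mean(0),np.arctan2(e[1],e[0]),np.arctan2(-w[0],w[1]),np.linalg.norm(e)/2,np.linalg.norm(w)/2)
```

```text
m [447.2  138.75  60.  ] -0.12853907054883604 -0.1280508594506682 29.644561052577593 23.492339176846567
case [471.25 135.7   22.  ] -0.12849645284790426 -0.1330797384592558 110.81358220001738 62.55309744529042
small [492.225 134.65   47.   ] -0.13224034512763064 -0.12780424789846237 21.23540675381565 21.575970430087263
```

```bash
python3 -m jog '[{"jaw":0.05,"x":0.0336,"y":-0.0307,"z":0,"wx":0,"wy":0,"wz":0.007},{"jaw":0.05,"x":0.0336,"y":-0.0307,"z":-0.03,"wx":0,"wy":0,"wz":0.007},{"jaw":0.05,"x":0.0336,"y":-0.0307,"z":-0.07,"wx":0,"wy":0,"wz":0.007},{"jaw":0.05,"x":0.0336,"y":-0.0307,"z":-0.105,"wx":0,"wy":0,"wz":0.007},{"jaw":0.05,"x":0.0336,"y":-0.0307,"z":-0.125,"wx":0,"wy":0,"wz":0.007},{"jaw":0.05,"x":0.0336,"y":-0.0307,"z":-0.136,"wx":0,"wy":0,"wz":0.007},{"jaw":0.05,"x":0.0336,"y":-0.0307,"z":-0.136,"wx":0,"wy":0,"wz":0.007}]' 40;  python3 -m jog '[{"jaw":0.03,"x":0,"y":0,"z":0,"wx":0,"wy":0,"wz":0},{"jaw":0.02,"x":0,"y":0,"z":0,"wx":0,"wy":0,"wz":0},{"jaw":0.015,"x":0,"y":0,"z":0,"wx":0,"wy":0,"wz":0},{"jaw":0.015,"x":0,"y":0,"z":0,"wx":0,"wy":0,"wz":0},{"jaw":0.015,"x":0,"y":0,"z":0,"wx":0,"wy":0,"wz":0},{"jaw":0.015,"x":0,"y":0,"z":0,"wx":0,"wy":0,"wz":0}]' 40
```

```text
t: 2.03
tcp_pos: [444.7, 140.2, 40.3]
orientation: [1.925, 1.567, -2.913]
force: [-0.6, -0.3, -0.7]
opening: 49.9
t: 2.53
tcp_pos: [447.3, 139.8, 43.4]
orientation: [-1.124, 1.569, 0.319]
force: [-1.8, 5.0, 10.6]
opening: 23.5
```

```bash
python3 -m jog '[{"jaw":0.015,"x":0,"y":0,"z":0.015,"wx":0,"wy":0,"wz":0},{"jaw":0.015,"x":0,"y":0,"z":0.05,"wx":0,"wy":0,"wz":0},{"jaw":0.015,"x":0,"y":-0.02,"z":0.09,"wx":0,"wy":0,"wz":0},{"jaw":0.015,"x":0,"y":-0.055,"z":0.11,"wx":0,"wy":0,"wz":0.07},{"jaw":0.015,"x":0,"y":-0.095,"z":0.12,"wx":0,"wy":0,"wz":0.14},{"jaw":0.015,"x":-0.01,"y":-0.135,"z":0.12,"wx":0,"wy":0,"wz":0.21},{"jaw":0.015,"x":-0.015,"y":-0.17,"z":0.12,"wx":0,"wy":0,"wz":0.272},{"jaw":0.015,"x":-0.015,"y":-0.195,"z":0.12,"wx":0,"wy":0,"wz":0.272},{"jaw":0.015,"x":-0.015,"y":-0.195,"z":0.12,"wx":0,"wy":0,"wz":0.272},{"jaw":0.015,"x":-0.015,"y":-0.195,"z":0.12,"wx":0,"wy":0,"wz":0.272}]' 60
python3 - <<'E'
from h import *
s=get_state();M=R.from_euler('xyz',s['orientation']).as_matrix();print(s['tcp_pos'],'jaw',np.arctan2(M[1,2],M[0,2]))
shot('wrist','w2')
E
```

```text
t: 3.37
tcp_pos: [431.6, -56.8, 162.9]
orientation: [-1.888, 1.57, -0.176]
force: [-0.6, -0.0, -2.9]
opening: 23.4
[431.61445229 -56.81095744 162.86425889] jaw 1.7117003864991047
```

View pics/w2.png

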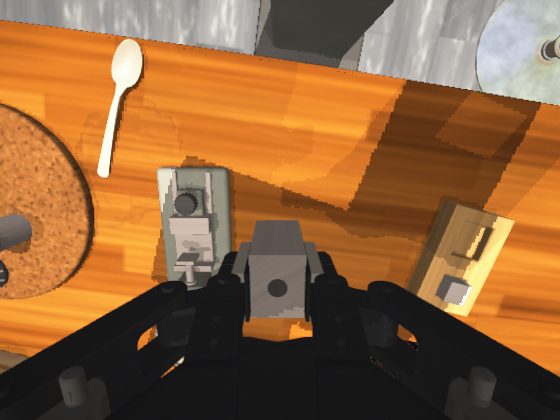

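The master is held square in the jaws. The comparator is at (160–230, 168–290), and the dial is hidden behind the fingers. I'll enlarge the comparator.

Run:
```python
from h import *
crop('w2',150,160,100,130,4.6,'w2c')
```

```text
(no output)
```

View pics/w2c.png

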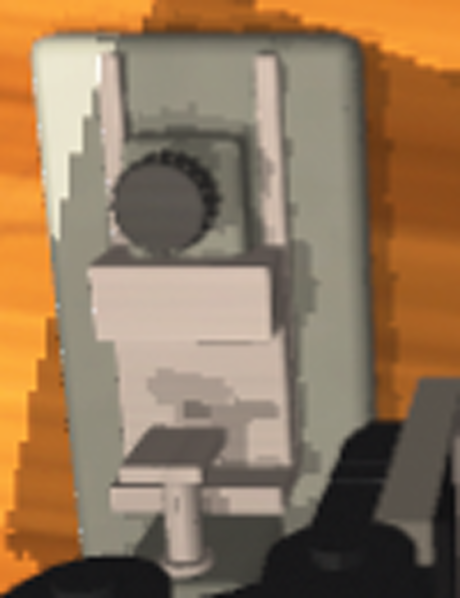

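Crop (4.6×): front wall top runs from the near edge (92,265)–(272,266) to the inner edge (97,338)–(273,340). The rear wall's inner top edge is at (112,487)–(285,487), and the platen front's top edge is at (122,466)–(205,468).

Run:
```python
from h import *
d=load('w2');g=lambda u,v,z:onz(d,(150+u/4.6,160+v/4.6),z)
fi=[g(97,338,34),g(273,340,34)];fo=[g(92,265,34),g(272,266,34)];ri=[g(112,487,34),g(285,487,34)]
pl=[g(122,466,55),g(205,468,55)];base=[g(33,45,15),g(362,45,15),g(372,400,15),g(85,555,15)]
print('fi',fi,'fo',fo,'ri',ri,'pl',pl,'base',base,sep='\n')
w=fi[1]-fi[0];print('yaw',np.arctan2(-w[0],w[1]))
for a in (fi,ri,pl):print(np.mean(a,0))
sb=base[3]-base[0];print('yaw base',np.arctan2(sb[1],sb[0]))
dd=load('top0');D=onz(dd,(261.25,203.25),67);print(D)
```

```text
fi
[array([ 474.5, -150.1,   34. ]), array([ 469.9, -114.8,   34. ])]
fo
[array([ 459.2, -151.8,   34. ]), array([ 454.4, -116.3,   34. ])]
ri
[array([ 507.1, -145.5,   34. ]), array([ 501.9, -109.8,   34. ])]
pl
[array([ 491. , -137.4,   55. ]), array([ 489.1, -121.6,   55. ])]
base
[array([ 420.6, -172.4,   15. ]), array([ 411.3, -105.6,   15. ]), array([488.3, -95.9,  15. ]), array([ 535.2, -156.7,   15. ])]
yaw 0.1295814277947512
[ 472.2  -132.45   34.  ]
[ 504.5  -127.65   34.  ]
[ 490.05 -129.5    55.  ]
yaw base 0.13615069408635008
[ 559.9 -122.5   67. ]
```

```bash
python3 -m jog '[{"jaw":0.015,"x":0.019,"y":-0.038,"z":-0.01,"wx":0,"wy":0,"wz":-0.008},{"jaw":0.015,"x":0.0374,"y":-0.0761,"z":-0.02,"wx":0,"wy":0,"wz":-0.008},{"jaw":0.015,"x":0.0374,"y":-0.0761,"z":-0.055,"wx":0,"wy":0,"wz":-0.008},{"jaw":0.015,"x":0.0374,"y":-0.0761,"z":-0.08,"wx":0,"wy":0,"wz":-0.008},{"jaw":0.015,"x":0.0374,"y":-0.0761,"z":-0.09,"wx":0,"wy":0,"wz":-0.008},{"jaw":0.015,"x":0.0374,"y":-0.0761,"z":-0.09,"wx":0,"wy":0,"wz":-0.008}]' ; python3 -m jog '[{"jaw":0.015,"x":0,"y":0,"z":-0.002,"wx":0,"wy":0,"wz":0},{"jaw":0.015,"x":0,"y":0,"z":-0.004,"wx":0,"wy":0,"wz":0},{"jaw":0.015,"x":0,"y":0,"z":-0.005,"wx":0,"wy":0,"wz":0},{"jaw":0.015,"x":0,"y":0,"z":-0.005,"wx":0,"wy":0,"wz":0}]'
```

```text
t: 3.92
tcp_pos: [467.6, -130.2, 70.5]
orientation: [1.084, 1.566, 2.792]
force: [-1.7, 0.3, -3.0]
opening: 23.2
t: 4.25
tcp_pos: [469.7, -131.6, 68.3]
orientation: [-2.039, 1.569, -0.332]
force: [0.1, 0.6, -2.1]
opening: 22.9
```

```bash
python3 -m jog '[{"jaw":0.015,"x":0,"y":-0.001,"z":-0.0005,"wx":0,"wy":0,"wz":0},{"jaw":0.015,"x":0,"y":-0.001,"z":-0.001,"wx":0,"wy":0,"wz":0},{"jaw":0.015,"x":0,"y":-0.001,"z":-0.0015,"wx":0,"wy":0,"wz":0}]'; python3 -m jog '[{"jaw":0.015,"x":0,"y":0,"z":-0.0005,"wx":0,"wy":0,"wz":0},{"jaw":0.015,"x":0,"y":0,"z":-0.001,"wx":0,"wy":0,"wz":0}]'; python3 -m jog '[{"jaw":0.015,"x":0,"y":0,"z":-0.0005,"wx":0,"wy":0,"wz":0},{"jaw":0.015,"x":0,"y":0,"z":-0.001,"wx":0,"wy":0,"wz":0}]'
```

```text
t: 4.5
tcp_pos: [469.3, -132.9, 66.2]
orientation: [-2.053, 1.57, -0.346]
force: [0.4, 0.0, -3.0]
opening: 23.1
t: 4.67
tcp_pos: [469.3, -132.8, 65.3]
orientation: [-2.008, 1.57, -0.301]
force: [-4.2, 0.5, 27.9]
opening: 23.1
t: 4.83
tcp_pos: [469.4, -132.8, 65.2]
orientation: [-2.024, 1.57, -0.317]
force: [-9.2, 3.8, 53.3]
opening: 23.1
```

```bash
python3 -m jog '[{"jaw":0.015,"x":0,"y":0,"z":0.002,"wx":0,"wy":0,"wz":0},{"jaw":0.015,"x":0,"y":0,"z":0.002,"wx":0,"wy":0,"wz":0},{"jaw":0.015,"x":0.002,"y":0.0003,"z":0.002,"wx":0,"wy":0,"wz":0},{"jaw":0.015,"x":0.004,"y":0.0005,"z":0.002,"wx":0,"wy":0,"wz":0},{"jaw":0.015,"x":0.006,"y":0.0008,"z":0.002,"wx":0,"wy":0,"wz":0},{"jaw":0.015,"x":0.008,"y":0.001,"z":0.002,"wx":0,"wy":0,"wz":0},{"jaw":0.015,"x":0.010,"y":0.0013,"z":0.002,"wx":0,"wy":0,"wz":0},{"jaw":0.015,"x":0.012,"y":0.0016,"z":0.002,"wx":0,"wy":0,"wz":0},{"jaw":0.015,"x":0.014,"y":0.0019,"z":0.002,"wx":0,"wy":0,"wz":0},{"jaw":0.015,"x":0.014,"y":0.0019,"z":0.002,"wx":0,"wy":0,"wz":0}]'
```

```text
t: 5.67
tcp_pos: [483.0, -130.7, 65.7]
orientation: [1.223, 1.57, 2.931]
force: [-3.8, -2.7, -3.2]
opening: 23.4
```

```bash
python3 -m jog '[{"jaw":0.015,"x":0.001,"y":0.0001,"z":0,"wx":0,"wy":0,"wz":0},{"jaw":0.015,"x":0.002,"y":0.0002,"z":-0.0004,"wx":0,"wy":0,"wz":0},{"jaw":0.015,"x":0.003,"y":0.0003,"z":-0.0006,"wx":0,"wy":0,"wz":0},{"jaw":0.015,"x":0.003,"y":0.0003,"z":-0.0006,"wx":0,"wy":0,"wz":0}]';python3 -m jog '[{"jaw":0.015,"x":0.0007,"y":0.0001,"z":0,"wx":0,"wy":0,"wz":0},{"jaw":0.015,"x":0.0014,"y":0.0002,"z":-0.0002,"wx":0,"wy":0,"wz":0},{"jaw":0.015,"x":0.0014,"y":0.0002,"z":-0.0002,"wx":0,"wy":0,"wz":0}]'
```

```text
t: 6.0
tcp_pos: [485.2, -130.3, 65.2]
orientation: [1.205, 1.569, 2.912]
force: [-7.8, -2.8, 4.6]
opening: 22.8
t: 6.25
tcp_pos: [486.2, -130.1, 65.1]
orientation: [1.218, 1.568, 2.925]
force: [-9.8, -3.4, 6.6]
opening: 23.2
```

```bash
for i in 1 2; do python3 -m jog '[{"jaw":0.015,"x":0.0005,"y":0.0001,"z":-0.0001,"wx":0,"wy":0,"wz":0},{"jaw":0.015,"x":0.0008,"y":0.0001,"z":-0.0002,"wx":0,"wy":0,"wz":0},{"jaw":0.015,"x":0.0008,"y":0.0001,"z":-0.0002,"wx":0,"wy":0,"wz":0}]' | egrep 'tcp|force'; done
```

```text
tcp_pos: [486.8, -129.9, 64.9]
force: [-11.3, -4.2, 8.4]
tcp_pos: [488.3, -129.8, 64.6]
force: [-6.2, 0.5, 2.1]
```

```bash
python3 -m jog '[{"jaw":0.015,"x":0,"y":0,"z":-0.0005,"wx":0,"wy":0,"wz":0},{"jaw":0.015,"x":0,"y":0,"z":-0.001,"wx":0,"wy":0,"wz":0},{"jaw":0.015,"x":0,"y":0,"z":-0.001,"wx":0,"wy":0,"wz":0}]' | egrep 'tcp|force'
```

```text
tcp_pos: [488.3, -129.8, 63.6]
force: [-6.0, -0.6, -0.2]
```

```bash
python3 -m jog '[{"jaw":0.015,"x":0,"y":0,"z":-0.001,"wx":0,"wy":0,"wz":0},{"jaw":0.015,"x":0,"y":0,"z":-0.002,"wx":0,"wy":0,"wz":0},{"jaw":0.015,"x":0,"y":0,"z":-0.003,"wx":0,"wy":0,"wz":0},{"jaw":0.015,"x":0,"y":0,"z":-0.004,"wx":0,"wy":0,"wz":0},{"jaw":0.015,"x":0,"y":0,"z":-0.005,"wx":0,"wy":0,"wz":0},{"jaw":0.015,"x":0,"y":0,"z":-0.006,"wx":0,"wy":0,"wz":0},{"jaw":0.015,"x":0,"y":0,"z":-0.0065,"wx":0,"wy":0,"wz":0},{"jaw":0.015,"x":0,"y":0,"z":-0.0065,"wx":0,"wy":0,"wz":0}]' | egrep 'tcp|force';python3 -m jog '[{"jaw":0.015,"x":0,"y":0,"z":-0.0005,"wx":0,"wy":0,"wz":0},{"jaw":0.015,"x":0,"y":0,"z":-0.001,"wx":0,"wy":0,"wz":0}]' | egrep 'tcp|force'
```

```text
tcp_pos: [488.3, -129.9, 57.0]
force: [-4.8, -1.2, -1.2]
tcp_pos: [488.4, -129.9, 56.1]
force: [-6.4, -0.8, 1.5]
```

```bash
python3 -m jog '[{"jaw":0.015,"x":0,"y":0,"z":-0.0004,"wx":0,"wy":0,"wz":0},{"jaw":0.015,"x":0,"y":0,"z":-0.0008,"wx":0,"wy":0,"wz":0},{"jaw":0.015,"x":0,"y":0,"z":-0.0008,"wx":0,"wy":0,"wz":0}]' | egrep 'tcp|force'; python3 -m jog '[{"jaw":0.015,"x":0,"y":0,"z":-0.0003,"wx":0,"wy":0,"wz":0},{"jaw":0.015,"x":0,"y":0,"z":-0.0004,"wx":0,"wy":0,"wz":0}]' | egrep 'tcp|force'
```

```text
tcp_pos: [488.4, -129.9, 55.5]
force: [-7.0, -1.1, 5.2]
tcp_pos: [488.4, -129.9, 55.4]
force: [-9.6, 0.1, 19.5]
```

```bash
python3 -m jog '[{"jaw":0.015,"x":-0.0004,"y":0,"z":0.0001,"wx":0,"wy":0,"wz":0},{"jaw":0.015,"x":-0.0008,"y":-0.0001,"z":0.0002,"wx":0,"wy":0,"wz":0},{"jaw":0.015,"x":-0.0012,"y":-0.0002,"z":0.0002,"wx":0,"wy":0,"wz":0},{"jaw":0.015,"x":-0.0012,"y":-0.0002,"z":0.0002,"wx":0,"wy":0,"wz":0}]' | egrep 'tcp|force'
```

```text
tcp_pos: [488.0, -130.1, 55.4]
force: [-2.2, 4.5, 6.6]
```

```bash
python3 -m jog '[{"jaw":0.025,"x":0,"y":0,"z":0,"wx":0,"wy":0,"wz":0},{"jaw":0.03,"x":0,"y":0,"z":0,"wx":0,"wy":0,"wz":0},{"jaw":0.036,"x":0,"y":0,"z":0.002,"wx":0,"wy":0,"wz":0},{"jaw":0.04,"x":0,"y":0,"z":0.004,"wx":0,"wy":0,"wz":0},{"jaw":0.045,"x":0,"y":0,"z":0.02,"wx":0,"wy":0,"wz":0},{"jaw":0.06,"x":0,"y":0,"z":0.055,"wx":0,"wy":0,"wz":0},{"jaw":0.078,"x":0,"y":0,"z":0.09,"wx":0,"wy":0,"wz":0},{"jaw":0.078,"x":-0.0,"y":0,"z":0.1,"wx":0,"wy":0,"wz":0},{"jaw":0.078,"x":0.02,"y":0.04,"z":0.11,"wx":0,"wy":0,"wz":0},{"jaw":0.078,"x":0.02,"y":0.04,"z":0.11,"wx":0,"wy":0,"wz":0}]' | egrep 'tcp|force|op'
python3 - <<'E'
from h import *
s=get_state();M=R.from_euler('xyz',s['orientation']).as_matrix();print(s['t'],s['tcp_pos'],'jaw',np.arctan2(M[1,2],M[0,2]))
shot('wrist','w3')
E
```

```text
tcp_pos: [510.8, -88.2, 167.6]
force: [0.0, -0.7, 0.3]
opening: 78.0
9.4167 [510.79679325 -88.15359671 167.56177466] jaw 1.7061863377459148
```

View pics/w3.png

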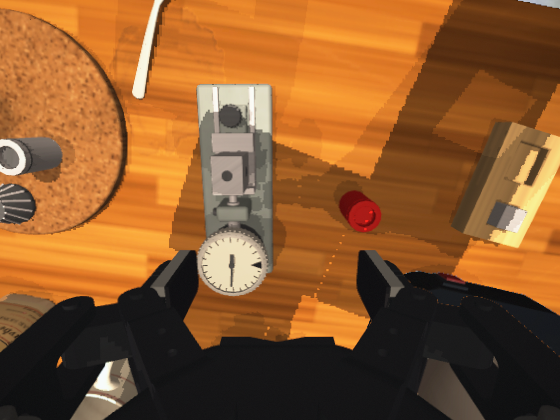

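```bash
cat >> h.py <<'E'
def dial(fn,cen,out,yaw=0.135,z=65,s=12,half=33):
    # rectified top-down view: image right = comparator +x... rows: up = comparator +y
    d=load(fn);n=2*half*s+1;g=np.linspace(-half,half,n)
    X,Y=np.meshgrid(g,-g);c,t=np.cos(yaw),np.sin(yaw)
    W=np.stack([cen[0]+c*X-t*Y,cen[1]+t*X+c*Y,np.full_like(X,z),np.ones_like(X)],-1)@np.linalg.inv(d['P']).T
    x=W[...,:2]/W[...,2:3];x=x*(1+float(d['k1'])*(x**2).sum(-1,keepdims=True))
    K=d['K'];m=(x*[K[0,0],K[1,1]]+[K[0,2],K[1,2]]).astype(np.float32)
    im=cv2.remap(d['f'],m[...,0],m[...,1],cv2.INTER_CUBIC);cv2.imwrite('pics/'+out+'.png',im);return im
E
python3 - <<'E'
from h import *
d=load('w3')
for z in(60,67):print(onz(d,(232,262),z))
c=onz(d,(232,261.5),67)
dial('w3',c,'d3',z=67,s=9)
E
```

```text
[ 564.1 -120.8   60. ]
[ 560.6 -120.1   67. ]
```

View pics/d3.png

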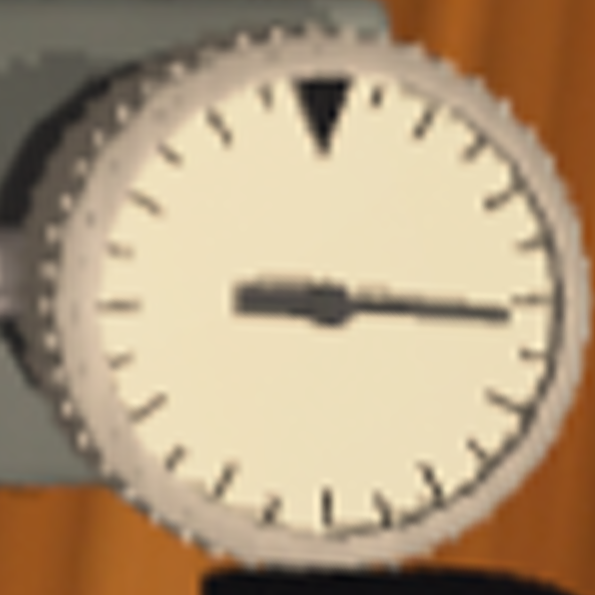

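The wedge stands at about 0 rad, tip at (323,152) from a face centre at (328,305). The needle runs from (236,300) to its tip at (508,316), about 1.63 rad clockwise. Rim centre is about world (563,-120).

```bash
python3 -m jog '[{"jaw":0.084,"x":0.025,"y":-0.015,"z":0,"wx":0,"wy":0,"wz":0.12},{"jaw":0.084,"x":0.0522,"y":-0.032,"z":0,"wx":0,"wy":0,"wz":0.24},{"jaw":0.084,"x":0.0522,"y":-0.032,"z":-0.02,"wx":0,"wy":0,"wz":0.36},{"jaw":0.084,"x":0.0522,"y":-0.032,"z":-0.04,"wx":0,"wy":0,"wz":0.48},{"jaw":0.084,"x":0.0522,"y":-0.032,"z":-0.06,"wx":0,"wy":0,"wz":0.6},{"jaw":0.084,"x":0.0522,"y":-0.032,"z":-0.067,"wx":0,"wy":0,"wz":0.72},{"jaw":0.084,"x":0.0522,"y":-0.032,"z":-0.067,"wx":0,"wy":0,"wz":0.815},{"jaw":0.084,"x":0.0522,"y":-0.032,"z":-0.067,"wx":0,"wy":0,"wz":0.815},{"jaw":0.084,"x":0.0522,"y":-0.032,"z":-0.067,"wx":0,"wy":0,"wz":0.815}]' 20| egrep 'tcp|force|op'
python3 - <<'E'
from h import *
s=get_state();M=R.from_euler('xyz',s['orientation']).as_matrix();print(s['t'],s['tcp_pos'],'jaw',np.arctan2(M[1,2],M[0,2]),s['joint_pos'])
E
```

```text
tcp_pos: [559.8, -122.6, 97.9]
force: [0.1, 0.6, 0.3]
opening: 83.8
10.2167 [ 559.8119239  -122.55453963   97.85156631] jaw 2.5188740483098178 [-2.68386650e-01  5.63093933e-01  1.90016361e+00 -8.14347959e-05
  6.78873035e-01 -2.78719736e+00]
```

```bash
python3 -m jog '[{"jaw":0.084,"x":0.0032,"y":0.0024,"z":-0.003,"wx":0,"wy":0,"wz":0},{"jaw":0.084,"x":0.0032,"y":0.0024,"z":-0.015,"wx":0,"wy":0,"wz":0},{"jaw":0.084,"x":0.0032,"y":0.0024,"z":-0.025,"wx":0,"wy":0,"wz":0},{"jaw":0.084,"x":0.0032,"y":0.0024,"z":-0.032,"wx":0,"wy":0,"wz":0},{"jaw":0.084,"x":0.0032,"y":0.0024,"z":-0.035,"wx":0,"wy":0,"wz":0},{"jaw":0.084,"x":0.0032,"y":0.0024,"z":-0.035,"wx":0,"wy":0,"wz":0}]' 20| egrep 'tcp|force|op';python3 -m jog '[{"jaw":0.07,"x":0,"y":0,"z":0,"wx":0,"wy":0,"wz":0},{"jaw":0.064,"x":0,"y":0,"z":0,"wx":0,"wy":0,"wz":0},{"jaw":0.062,"x":0,"y":0,"z":0,"wx":0,"wy":0,"wz":0},{"jaw":0.06,"x":0,"y":0,"z":0,"wx":0,"wy":0,"wz":0},{"jaw":0.059,"x":0,"y":0,"z":0,"wx":0,"wy":0,"wz":0}]' 20| egrep 'tcp|force|op'
```

```text
tcp_pos: [562.5, -119.7, 62.0]
force: [0.2, -0.7, -0.4]
opening: 84.0
tcp_pos: [563.4, -119.9, 63.7]
force: [-0.8, 0.3, 5.6]
opening: 59.2
```

```bash
python3 -m jog '[{"jaw":0.055,"x":0,"y":0,"z":0,"wx":0,"wy":0,"wz":0},{"jaw":0.053,"x":0,"y":0,"z":0,"wx":0,"wy":0,"wz":0},{"jaw":0.053,"x":0,"y":0,"z":0,"wx":0,"wy":0,"wz":0}]' 20| egrep 'tcp|force|op'; python3 -m jog '[{"jaw":0.053,"x":0,"y":0,"z":0,"wx":0,"wy":0,"wz":-0.08},{"jaw":0.053,"x":0,"y":0,"z":0,"wx":0,"wy":0,"wz":-0.16},{"jaw":0.053,"x":0,"y":0,"z":0,"wx":0,"wy":0,"wz":-0.24},{"jaw":0.053,"x":0,"y":0,"z":0,"wx":0,"wy":0,"wz":-0.32},{"jaw":0.053,"x":0,"y":0,"z":0,"wx":0,"wy":0,"wz":-0.4},{"jaw":0.053,"x":0,"y":0,"z":0,"wx":0,"wy":0,"wz":-0.4}]' 20| egrep 'tcp|force|op';python3 -c "
from workcell import get_state
s=get_state();print(s['torque'])"
```

```text
tcp_pos: [563.4, -119.9, 63.7]
force: [-1.7, 0.8, 6.5]
opening: 59.0
tcp_pos: [563.6, -120.1, 63.8]
force: [-1.7, -0.2, 5.6]
opening: 58.9
[-0.08427902  0.21850597 -0.0888658 ]
```

Gripped on the rim and turning gently. I'll continue to −1.63 in total.

```bash
python3 -m jog '[{"jaw":0.053,"x":0,"y":0,"z":0,"wx":0,"wy":0,"wz":-0.1},{"jaw":0.053,"x":0,"y":0,"z":0,"wx":0,"wy":0,"wz":-0.2},{"jaw":0.053,"x":0,"y":0,"z":0,"wx":0,"wy":0,"wz":-0.3},{"jaw":0.053,"x":0,"y":0,"z":0,"wx":0,"wy":0,"wz":-0.4},{"jaw":0.053,"x":0,"y":0,"z":0,"wx":0,"wy":0,"wz":-0.5},{"jaw":0.053,"x":0,"y":0,"z":0,"wx":0,"wy":0,"wz":-0.6},{"jaw":0.053,"x":0,"y":0,"z":0,"wx":0,"wy":0,"wz":-0.7},{"jaw":0.053,"x":0,"y":0,"z":0,"wx":0,"wy":0,"wz":-0.8},{"jaw":0.053,"x":0,"y":0,"z":0,"wx":0,"wy":0,"wz":-0.8}]' 20| egrep 'tcp|force|op'; python3 -m jog '[{"jaw":0.053,"x":0,"y":0,"z":0,"wx":0,"wy":0,"wz":-0.1},{"jaw":0.053,"x":0,"y":0,"z":0,"wx":0,"wy":0,"wz":-0.2},{"jaw":0.053,"x":0,"y":0,"z":0,"wx":0,"wy":0,"wz":-0.3},{"jaw":0.053,"x":0,"y":0,"z":0,"wx":0,"wy":0,"wz":-0.4},{"jaw":0.053,"x":0,"y":0,"z":0,"wx":0,"wy":0,"wz":-0.43},{"jaw":0.053,"x":0,"y":0,"z":0,"wx":0,"wy":0,"wz":-0.43}]' 20| egrep 'tcp|force|op'
python3 - <<'E'
from h import *
s=get_state();M=R.from_euler('xyz',s['orientation']).as_matrix();print(s['t'],'jaw',np.arctan2(M[1,2],M[0,2]),s['torque'])
shot('wrist','w4');dial('w4',(561,-119.9),'d4',z=65,s=9)
E
```

```text
tcp_pos: [563.6, -120.4, 63.8]
force: [-2.1, -5.0, 5.1]
opening: 59.1
tcp_pos: [563.6, -120.6, 63.8]
force: [-2.9, -6.5, 6.3]
opening: 59.0
13.1333 jaw 0.8910329058431219 [-1.10488146  0.42718281 -0.02923758]
```

View pics/d4.png

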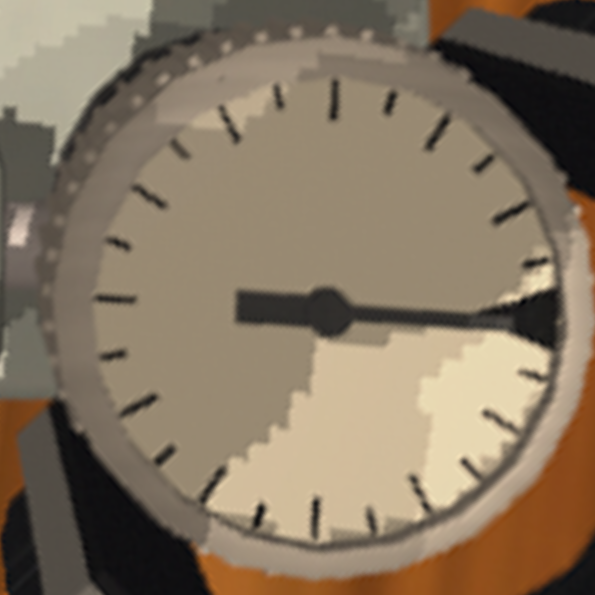

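```bash
cat >> h.py <<'E'
from scipy.optimize import least_squares
def angles(fn,cen,**k):
    im=cv2.cvtColor(dial(fn,cen,'tmp',z=65,s=9,**k),cv2.COLOR_BGR2GRAY)
    b=cv2.adaptiveThreshold(im,255,cv2.ADAPTIVE_THRESH_MEAN_C,cv2.THRESH_BINARY_INV,71,30)
    n,l,st,ce=cv2.connectedComponentsWithStats(b)
    return im,b,l,st,ce
E
python3 - <<'E'
from h import *
im,b,l,st,ce=angles('w4',(561,-119.9))
C=np.array([325,307.6]);pts=[]
for i in range(1,len(st)):
    r=np.linalg.norm(ce[i]-C)
    if 185<r<235 and 60<st[i,4]<700: pts.append(ce[i])
pts=np.array(pts)
def f(p):
    a=np.arctan2(pts[:,1]-p[1],pts[:,0]-p[0])-p[2];q=2*np.pi/20
    return (a+q/2)%q-q/2
s=least_squares(f,[*C,0.042],loss='soft_l1',f_scale=0.01);print(len(pts),s.x,np.round(f(s.x),3))
# needle: centreline per column
m=(im<95);xs=[];ys=[]
for x in list(range(240,300,4))+list(range(350,465,4)):
    c=np.where(m[280:345,x])[0]
    if len(c):xs.append(x);ys.append(280+c.mean())
xs=np.array(xs);ys=np.array(ys);k=xs>320
print('needle all',np.polyfit(xs,ys,1),'front',np.polyfit(xs[k],ys[k],1))
E
```

```text
16 [2.88888562e+02 3.35835369e+02 1.87060480e-01] [ 0.002  0.082 -0.093 -0.148  0.129 -0.09   0.031 -0.03  -0.066 -0.003
  0.151  0.024  0.019  0.011 -0.008 -0.018]
needle all [6.07147254e-02 2.91774355e+02] front [5.96059113e-02 2.92231034e+02]
```

Run:
```python
from h import *
im,b,l,st,ce=angles('w4',(561,-119.9))
C=np.array([325,307.6]);pts=[]
for i in range(1,len(st)):
    if 190<np.linalg.norm(ce[i]-C)<225 and 60<st[i,4]<700: pts.append(ce[i])
pts=np.array(pts)
def f(p):
    a=np.arctan2(pts[:,1]-p[1],pts[:,0]-p[0])-p[2];q=2*np.pi/20
    return (a+q/2)%q-q/2
s=least_squares(f,[*C,0.042],loss='cauchy',f_scale=0.01,bounds=([319,302,-.05],[331,314,.12]));print(s.x)
for p,e in zip(pts,f(s.x)):print(np.round(p),round(e,3))
# wedge centreline per column
for x in range(490,556,8):
    c=np.where(im[280:350,x]<70)[0];print(x,280+c.mean() if len(c) else None,len(c))
```

```text
[3.24392174e+02 3.09187346e+02 4.83110134e-02]
[334. 101.] -0.002
[278.  98.] 0.051
[390. 103.] -0.056
[230. 126.] 0.103
[437. 133.] -0.108
[179. 149.] -0.157
[483. 164.] 0.153
[149. 196.] -0.104
[511. 212.] 0.101
[119. 243.] -0.052
[534. 262.] 0.047
[116. 299.] 0.001
[113. 355.] 0.052
[139. 405.] 0.104
[164. 455.] 0.155
[315. 516.] -0.004
490 317.5 18
498 313.0 13
506 312.0 15
514 317.5 30
522 317.5 38
530 318.5 44
538 317.5 50
546 319.0 55
554 319.0 61
```

Run:
```python
from h import *
im,b,l,st,ce=angles('w4',(561,-119.9))
C=np.array([325,307.6])
pts=np.array([ce[i] for i in range(1,len(st)) if 185<np.linalg.norm(ce[i]-C)<235 and 60<st[i,4]<700])
def f(p):
    a=np.arctan2(pts[:,1]-p[1],pts[:,0]-p[0])-p[2];q=2*np.pi/24
    return (a+q/2)%q-q/2
s=least_squares(f,[*C,0.042],loss='cauchy',f_scale=0.01);print(s.x,np.round(f(s.x),3))
m=(im<95)
for x in (240,260,280,350,370,390,410,430,450):
    c=np.where(m[280:345,x])[0];print(x,280+c.mean(),len(c))
```

```text
[3.24557484e+02 3.08568640e+02 4.55523547e-02] [-0.    -0.    -0.001 -0.001  0.     0.001  0.     0.     0.001  0.
 -0.     0.001  0.    -0.    -0.001 -0.   ]
240 306.0 33
260 308.0 33
280 308.5 32
350 314.0 23
370 314.0 17
390 315.5 16
410 317.0 15
430 317.5 16
450 319.0 15
```

```bash
python3 -m jog '[{"jaw":0.053,"x":0,"y":0,"z":0,"wx":0,"wy":0,"wz":-0.015},{"jaw":0.053,"x":0,"y":0,"z":0,"wx":0,"wy":0,"wz":-0.015},{"jaw":0.053,"x":0,"y":0,"z":0,"wx":0,"wy":0,"wz":-0.015}]' 20| egrep 'tcp|force|op'
cat > m.py <<'E'
from h import *
import sys
def meas(fn,g=0.05):
    shot('wrist',fn);im,b,l,st,ce=angles(fn,(561,-119.9));C=np.array([325,307.6])
    pts=np.array([ce[i] for i in range(1,len(st)) if 185<np.linalg.norm(ce[i]-C)<235 and 60<st[i,4]<700])
    def f(p):
        a=np.arctan2(pts[:,1]-p[1],pts[:,0]-p[0])-p[2];q=2*np.pi/24
        return (a+q/2)%q-q/2
    s=least_squares(f,[*C,g],loss='cauchy',f_scale=0.01)
    m=im<95;xs=np.r_[240:290:2,350:450:2];y=[]
    for x in xs:
        c=np.where(m[280:345,x])[0];y.append(280+c.mean() if len(c) else np.nan)
    y=np.array(y);k=np.isfinite(y);print(len(pts),s.x,'max',abs(f(s.x)).max(),'needle',np.polyfit(xs[k],y[k],1))
meas(sys.argv[1])
E
python3 m.py w5
python3 -m jog '[{"jaw":0.064,"x":0,"y":0,"z":0,"wx":0,"wy":0,"wz":0},{"jaw":0.074,"x":0,"y":0,"z":0,"wx":0,"wy":0,"wz":0},{"jaw":0.084,"x":0,"y":0,"z":0,"wx":0,"wy":0,"wz":0},{"jaw":0.084,"x":0,"y":0,"z":0,"wx":0,"wy":0,"wz":0}]' 20| egrep 'tcp|force|op'
python3 m.py w6
```

```text
tcp_pos: [563.5, -120.6, 63.8]
force: [-2.8, -7.1, 6.4]
opening: 58.9
17 [3.24211921e+02 3.08536863e+02 5.80954956e-02] max 0.0017257407893157828 needle [6.02053622e-02 2.91893968e+02]
tcp_pos: [563.3, -119.8, 63.2]
force: [-0.9, 0.7, 0.0]
opening: 84.1
15 [3.24464142e+02 3.08394519e+02 5.81370498e-02] max 0.0016073689492514809 needle [5.98345693e-02 2.91958562e+02]
```

```bash
python3 -m jog '[{"jaw":0.084,"x":0,"y":0,"z":0.03,"wx":0,"wy":0,"wz":0},{"jaw":0.084,"x":0,"y":0,"z":0.07,"wx":0,"wy":0,"wz":0.1},{"jaw":0.06,"x":-0.02,"y":-0.003,"z":0.075,"wx":0,"wy":0,"wz":0.22},{"jaw":0.045,"x":-0.055,"y":-0.007,"z":0.075,"wx":0,"wy":0,"wz":0.34},{"jaw":0.045,"x":-0.0753,"y":-0.0103,"z":0.075,"wx":0,"wy":0,"wz":0.46},{"jaw":0.045,"x":-0.0753,"y":-0.0103,"z":0.075,"wx":0,"wy":0,"wz":0.58},{"jaw":0.045,"x":-0.0753,"y":-0.0103,"z":0.075,"wx":0,"wy":0,"wz":0.7},{"jaw":0.045,"x":-0.0753,"y":-0.0103,"z":0.075,"wx":0,"wy":0,"wz":0.82},{"jaw":0.045,"x":-0.0753,"y":-0.0103,"z":0.075,"wx":0,"wy":0,"wz":0.828},{"jaw":0.045,"x":-0.0753,"y":-0.0103,"z":0.075,"wx":0,"wy":0,"wz":0.828}]' 40| egrep 'tcp|force|op'
python3 - <<'E'
from h import *
s=get_state();M=R.from_euler('xyz',s['orientation']).as_matrix();print(s['t'],s['tcp_pos'],'jaw',np.arctan2(M[1,2],M[0,2]))
E
```

```text
tcp_pos: [488.0, -130.1, 138.2]
force: [-0.3, 0.4, 0.2]
opening: 45.0
14.7 [ 488.00462    -130.14970177  138.20583884] jaw 1.7021913454828672
```

```bash
python3 -m jog '[{"jaw":0.045,"x":0,"y":0,"z":-0.035,"wx":0,"wy":0,"wz":0},{"jaw":0.045,"x":0,"y":0,"z":-0.06,"wx":0,"wy":0,"wz":0},{"jaw":0.045,"x":0,"y":0,"z":-0.075,"wx":0,"wy":0,"wz":0},{"jaw":0.045,"x":0,"y":0,"z":-0.0822,"wx":0,"wy":0,"wz":0},{"jaw":0.036,"x":0,"y":0,"z":-0.0822,"wx":0,"wy":0,"wz":0},{"jaw":0.028,"x":0,"y":0,"z":-0.0822,"wx":0,"wy":0,"wz":0},{"jaw":0.022,"x":0,"y":0,"z":-0.0822,"wx":0,"wy":0,"wz":0},{"jaw":0.015,"x":0,"y":0,"z":-0.0822,"wx":0,"wy":0,"wz":0},{"jaw":0.015,"x":0,"y":0,"z":-0.0822,"wx":0,"wy":0,"wz":0},{"jaw":0.015,"x":0,"y":0,"z":-0.0822,"wx":0,"wy":0,"wz":0}]' 40| egrep 'tcp|force|op'
```

```text
tcp_pos: [488.4, -130.3, 56.7]
force: [0.5, 1.3, 4.3]
opening: 23.1
```

```bash
python3 -m jog '[{"jaw":0.015,"x":0,"y":0,"z":0.003,"wx":0,"wy":0,"wz":0},{"jaw":0.015,"x":0,"y":0,"z":0.009,"wx":0,"wy":0,"wz":0},{"jaw":0.015,"x":0,"y":0,"z":0.018,"wx":0,"wy":0,"wz":0},{"jaw":0.015,"x":0,"y":0,"z":0.03,"wx":0,"wy":0,"wz":0},{"jaw":0.015,"x":0,"y":0,"z":0.065,"wx":0,"wy":0,"wz":0},{"jaw":0.015,"x":-0.005,"y":0.03,"z":0.09,"wx":0,"wy":0,"wz":-0.04},{"jaw":0.015,"x":-0.01,"y":0.07,"z":0.093,"wx":0,"wy":0,"wz":-0.1},{"jaw":0.015,"x":-0.015,"y":0.11,"z":0.093,"wx":0,"wy":0,"wz":-0.16},{"jaw":0.015,"x":-0.022,"y":0.15,"z":0.093,"wx":0,"wy":0,"wz":-0.22},{"jaw":0.015,"x":-0.03,"y":0.19,"z":0.093,"wx":0,"wy":0,"wz":-0.262}]' 60| egrep 'tcp|force|op';python3 -m jog '[{"jaw":0.015,"x":-0.006,"y":0.04,"z":0,"wx":0,"wy":0,"wz":0},{"jaw":0.015,"x":-0.0111,"y":0.0801,"z":0,"wx":0,"wy":0,"wz":0},{"jaw":0.015,"x":-0.0111,"y":0.0801,"z":-0.035,"wx":0,"wy":0,"wz":0},{"jaw":0.015,"x":-0.0111,"y":0.0801,"z":-0.065,"wx":0,"wy":0,"wz":0},{"jaw":0.015,"x":-0.0111,"y":0.0801,"z":-0.085,"wx":0,"wy":0,"wz":0},{"jaw":0.015,"x":-0.0111,"y":0.0801,"z":-0.088,"wx":0,"wy":0,"wz":0},{"jaw":0.015,"x":-0.0111,"y":0.0801,"z":-0.088,"wx":0,"wy":0,"wz":0}]' | egrep 'tcp|force|op'
python3 - <<'E'
from h import *
s=get_state();M=R.from_euler('xyz',s['orientation']).as_matrix();print(s['t'],s['tcp_pos'],'jaw',np.arctan2(M[1,2],M[0,2]))
E
```

```text
tcp_pos: [457.7, 61.3, 150.3]
force: [1.1, -0.4, -3.7]
opening: 23.1
tcp_pos: [446.2, 139.7, 60.9]
force: [-0.1, -0.2, -2.0]
opening: 23.0
16.95 [446.21921896 139.72530229  60.89927446] jaw 1.4430475329630346
```

```bash
python3 -m jog '[{"jaw":0.015,"x":0.0008,"y":0,"z":-0.002,"wx":0,"wy":0,"wz":0},{"jaw":0.015,"x":0.0008,"y":0,"z":-0.004,"wx":0,"wy":0,"wz":0},{"jaw":0.015,"x":0.0008,"y":0,"z":-0.006,"wx":0,"wy":0,"wz":0},{"jaw":0.015,"x":0.0008,"y":0,"z":-0.007,"wx":0,"wy":0,"wz":0},{"jaw":0.015,"x":0.0008,"y":0,"z":-0.008,"wx":0,"wy":0,"wz":0}]' | egrep 'tcp|force';python3 -m jog '[{"jaw":0.015,"x":0,"y":0,"z":-0.001,"wx":0,"wy":0,"wz":0},{"jaw":0.015,"x":0,"y":0,"z":-0.002,"wx":0,"wy":0,"wz":0},{"jaw":0.015,"x":0,"y":0,"z":-0.004,"wx":0,"wy":0,"wz":0},{"jaw":0.015,"x":0,"y":0,"z":-0.006,"wx":0,"wy":0,"wz":0},{"jaw":0.015,"x":0,"y":0,"z":-0.007,"wx":0,"wy":0,"wz":0},{"jaw":0.015,"x":0,"y":0,"z":-0.007,"wx":0,"wy":0,"wz":0}]' | egrep 'tcp|force'
```

```text
tcp_pos: [448.0, 139.8, 53.4]
force: [-0.4, -0.4, -2.9]
tcp_pos: [447.5, 139.8, 45.7]
force: [-0.5, 0.6, -2.2]
```

In the pocket, with the bottom about 1 mm above its floor. I'll feel for the floor, release, and rise.

```bash
python3 -m jog '[{"jaw":0.015,"x":0,"y":0,"z":-0.0005,"wx":0,"wy":0,"wz":0},{"jaw":0.015,"x":0,"y":0,"z":-0.001,"wx":0,"wy":0,"wz":0},{"jaw":0.015,"x":0,"y":0,"z":-0.0012,"wx":0,"wy":0,"wz":0}]' | egrep 'tcp|force'
```

```text
tcp_pos: [447.7, 139.9, 44.8]
force: [-0.8, -0.0, -0.3]
```

```bash
python3 -m jog '[{"jaw":0.015,"x":0,"y":0,"z":-0.0004,"wx":0,"wy":0,"wz":0},{"jaw":0.024,"x":0,"y":0,"z":-0.0004,"wx":0,"wy":0,"wz":0},{"jaw":0.03,"x":0,"y":0,"z":0,"wx":0,"wy":0,"wz":0},{"jaw":0.036,"x":0,"y":0,"z":0.002,"wx":0,"wy":0,"wz":0},{"jaw":0.04,"x":0,"y":0,"z":0.01,"wx":0,"wy":0,"wz":0},{"jaw":0.045,"x":0,"y":0,"z":0.03,"wx":0,"wy":0,"wz":0},{"jaw":0.06,"x":0,"y":0,"z":0.07,"wx":0,"wy":0,"wz":0},{"jaw":0.08,"x":0,"y":-0.015,"z":0.1,"wx":0,"wy":0,"wz":0},{"jaw":0.08,"x":0,"y":-0.05,"z":0.12,"wx":0,"wy":0,"wz":0},{"jaw":0.08,"x":0,"y":-0.05,"z":0.12,"wx":0,"wy":0,"wz":0}]' 30| egrep 'tcp|force|op'
python3 - <<'E'
from h import *
shot('wrist','w7');print(get_state()['t'])
E
python3 -m jog '[{"jaw":0.08,"x":0.003,"y":-0.04,"z":0,"wx":0,"wy":0,"wz":0.04},{"jaw":0.08,"x":0.006,"y":-0.08,"z":0,"wx":0,"wy":0,"wz":0.08},{"jaw":0.08,"x":0.009,"y":-0.12,"z":0,"wx":0,"wy":0,"wz":0.12},{"jaw":0.08,"x":0.012,"y":-0.16,"z":0,"wx":0,"wy":0,"wz":0.16},{"jaw":0.08,"x":0.015,"y":-0.2,"z":0,"wx":0,"wy":0,"wz":0.2},{"jaw":0.08,"x":0.018,"y":-0.24,"z":0,"wx":0,"wy":0,"wz":0.24},{"jaw":0.08,"x":0.02,"y":-0.28,"z":0,"wx":0,"wy":0,"wz":0.262},{"jaw":0.08,"x":0.022,"y":-0.32,"z":0,"wx":0,"wy":0,"wz":0.262},{"jaw":0.08,"x":0.024,"y":-0.36,"z":0,"wx":0,"wy":0,"wz":0.262},{"jaw":0.08,"x":0.026,"y":-0.39,"z":0,"wx":0,"wy":0,"wz":0.262}]'| egrep 'tcp|force|op'
python3 -m jog '[{"jaw":0.08,"x":0,"y":0,"z":0,"wx":0,"wy":0,"wz":0},{"jaw":0.08,"x":0,"y":0,"z":0,"wx":0,"wy":0,"wz":0}]'| egrep 'tcp|force|op'
python3 - <<'E'
from h import *
s=get_state();M=R.from_euler('xyz',s['orientation']).as_matrix();print(s['t'],s['tcp_pos'],'jaw',np.arctan2(M[1,2],M[0,2]))
shot('wrist','w8')
a=load('w7')['f'];b=load('w8')['f']
d=load('w7');p=proj(d,[447.5,139,60]);q=proj(load('w8'),[494,-313.5,58]);print(p,q)
def c(f,p,k=75):
    u=int(np.clip(p[0],k,560-k));v=int(np.clip(p[1],k,420-k));print(u-k,v-k);return cv2.resize(f[v-k:v+k,u-k:u+k],(400,400),interpolation=cv2.INTER_CUBIC)
cv2.imwrite('pics/m8.png',np.hstack([c(a,p),c(b,q)]))
E
```

```text
tcp_pos: [449.4, 86.9, 169.1]
force: [1.2, 0.6, 0.1]
opening: 79.9
19.0
tcp_pos: [473.6, -302.6, 164.5]
force: [1.3, 0.5, 0.6]
opening: 80.0
tcp_pos: [473.5, -300.9, 164.2]
force: [-0.8, 0.7, 0.7]
opening: 79.9
20.0 [ 473.50027884 -300.93256179  164.15319169] jaw 1.7026589273733677
[339.2 197.9] [259.1 231.1]
264 122
184 156
```

View pics/m8.png

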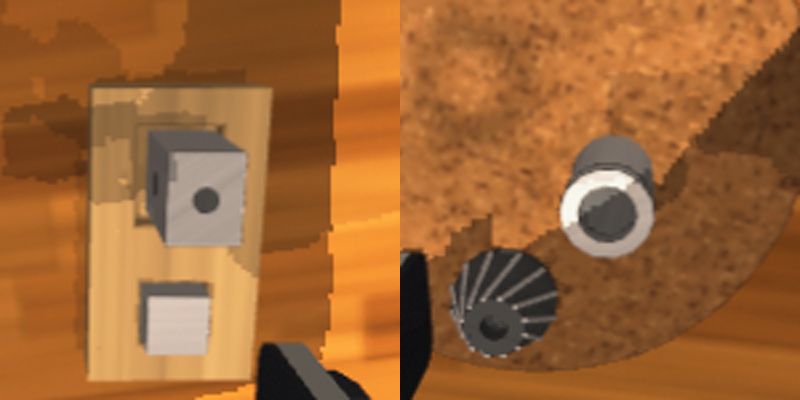

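The master stands upright in its pocket. The sleeve's top ring is centred at right-crop (607,212), i.e. image (261.6,235.5).

Run:
```python
from h import *
d=load('w8');p=onz(d,(261.6,235.5),58);print(p,p-get_state()['tcp_pos'],'burr top',onz(d,(184+93*.375,156+325*.375),40))
```

```text
[ 497.7 -310.9   58. ] [  24.41987534  -11.26785995 -106.16339481] burr top [ 552.1 -346.2   40. ]
```

```bash
python3 -m jog '[{"jaw":0.06,"x":0.0244,"y":-0.0112,"z":0,"wx":0,"wy":0,"wz":0},{"jaw":0.055,"x":0.0244,"y":-0.0112,"z":-0.035,"wx":0,"wy":0,"wz":0},{"jaw":0.05,"x":0.0244,"y":-0.0112,"z":-0.07,"wx":0,"wy":0,"wz":0},{"jaw":0.05,"x":0.0244,"y":-0.0112,"z":-0.1,"wx":0,"wy":0,"wz":0},{"jaw":0.05,"x":0.0244,"y":-0.0112,"z":-0.115,"wx":0,"wy":0,"wz":0},{"jaw":0.05,"x":0.0244,"y":-0.0112,"z":-0.121,"wx":0,"wy":0,"wz":0},{"jaw":0.05,"x":0.0244,"y":-0.0112,"z":-0.121,"wx":0,"wy":0,"wz":0},{"jaw":0.05,"x":0.0244,"y":-0.0112,"z":-0.121,"wx":0,"wy":0,"wz":0}]' 30| egrep 'tcp|force|op'
python3 -m jog '[{"jaw":0.04,"x":0,"y":0,"z":0,"wx":0,"wy":0,"wz":0},{"jaw":0.034,"x":0,"y":0,"z":0,"wx":0,"wy":0,"wz":0},{"jaw":0.028,"x":0,"y":0,"z":0,"wx":0,"wy":0,"wz":0},{"jaw":0.022,"x":0,"y":0,"z":0,"wx":0,"wy":0,"wz":0},{"jaw":0.022,"x":0,"y":0,"z":0,"wx":0,"wy":0,"wz":0},{"jaw":0.022,"x":0,"y":0,"z":0,"wx":0,"wy":0,"wz":0}]' 40| egrep 'tcp|force|op'
```

```text
tcp_pos: [498.5, -310.6, 44.4]
force: [0.4, -0.1, -0.5]
opening: 50.1
tcp_pos: [498.8, -311.6, 45.2]
force: [-0.5, 2.9, 9.9]
opening: 28.7
```

```bash
python3 -m jog '[{"jaw":0.022,"x":0,"y":0,"z":0.02,"wx":0,"wy":0,"wz":0},{"jaw":0.022,"x":0,"y":0,"z":0.055,"wx":0,"wy":0,"wz":0},{"jaw":0.022,"x":-0.005,"y":0.02,"z":0.08,"wx":0,"wy":0,"wz":0},{"jaw":0.022,"x":-0.01,"y":0.06,"z":0.08,"wx":0,"wy":0,"wz":0},{"jaw":0.022,"x":-0.018,"y":0.1,"z":0.08,"wx":0,"wy":0,"wz":0},{"jaw":0.022,"x":-0.025,"y":0.14,"z":0.08,"wx":0,"wy":0,"wz":0},{"jaw":0.022,"x":-0.0294,"y":0.1788,"z":0.08,"wx":0,"wy":0,"wz":0},{"jaw":0.022,"x":-0.0294,"y":0.1788,"z":0.055,"wx":0,"wy":0,"wz":0},{"jaw":0.022,"x":-0.0294,"y":0.1788,"z":0.032,"wx":0,"wy":0,"wz":0},{"jaw":0.022,"x":-0.0294,"y":0.1788,"z":0.03,"wx":0,"wy":0,"wz":0}]' 40| egrep 'tcp|force|op'
python3 -m jog '[{"jaw":0.022,"x":0,"y":0,"z":0,"wx":0,"wy":0,"wz":0},{"jaw":0.022,"x":0,"y":0,"z":0,"wx":0,"wy":0,"wz":0}]'| egrep 'tcp|force|op'
python3 - <<'E'
from h import *
s=get_state();M=R.from_euler('xyz',s['orientation']).as_matrix();print(s['t'],s['tcp_pos'],M.round(3).tolist(),'jaw',np.arctan2(M[1,2],M[0,2]))
E
```

```text
tcp_pos: [467.6, -131.4, 72.1]
force: [-1.9, 0.7, -2.0]
opening: 29.0
tcp_pos: [469.0, -133.0, 74.6]
force: [0.3, -1.0, -1.2]
opening: 28.7
22.2167 [ 469.04297577 -132.96459443   74.63180563] [[0.0, -0.991, -0.133], [-0.0, -0.133, 0.991], [-1.0, -0.0, -0.0]] jaw 1.7044183227571397
```

```bash
python3 -m jog '[{"jaw":0.022,"x":0,"y":0,"z":-0.003,"wx":0,"wy":0,"wz":0},{"jaw":0.022,"x":0,"y":0,"z":-0.006,"wx":0,"wy":0,"wz":0},{"jaw":0.022,"x":0,"y":0,"z":-0.0075,"wx":0,"wy":0,"wz":0},{"jaw":0.022,"x":0,"y":0,"z":-0.008,"wx":0,"wy":0,"wz":0},{"jaw":0.022,"x":0,"y":0,"z":-0.008,"wx":0,"wy":0,"wz":0}]'| egrep 'tcp|force'
python3 -m jog '[{"jaw":0.022,"x":0,"y":0,"z":-0.0004,"wx":0,"wy":0,"wz":0},{"jaw":0.022,"x":0,"y":0,"z":-0.0008,"wx":0,"wy":0,"wz":0}]'| egrep 'tcp|force'
python3 -m jog '[{"jaw":0.022,"x":0,"y":0,"z":-0.0003,"wx":0,"wy":0,"wz":0},{"jaw":0.022,"x":0,"y":0,"z":-0.0006,"wx":0,"wy":0,"wz":0}]'| egrep 'tcp|force'
```

```text
tcp_pos: [468.7, -132.6, 65.8]
force: [0.7, -1.1, -1.0]
tcp_pos: [468.8, -132.6, 65.2]
force: [-1.7, 1.6, 15.4]
tcp_pos: [469.0, -132.6, 65.1]
force: [-3.0, 2.6, 27.0]
```

```bash
python3 -m jog '[{"jaw":0.022,"x":0,"y":0,"z":0.0014,"wx":0,"wy":0,"wz":0},{"jaw":0.022,"x":0.002,"y":0.0003,"z":0.0014,"wx":0,"wy":0,"wz":0},{"jaw":0.022,"x":0.004,"y":0.0005,"z":0.0014,"wx":0,"wy":0,"wz":0},{"jaw":0.022,"x":0.006,"y":0.0008,"z":0.0014,"wx":0,"wy":0,"wz":0},{"jaw":0.022,"x":0.008,"y":0.001,"z":0.0014,"wx":0,"wy":0,"wz":0},{"jaw":0.022,"x":0.010,"y":0.0013,"z":0.0014,"wx":0,"wy":0,"wz":0},{"jaw":0.022,"x":0.012,"y":0.0016,"z":0.0014,"wx":0,"wy":0,"wz":0},{"jaw":0.022,"x":0.014,"y":0.0019,"z":0.0014,"wx":0,"wy":0,"wz":0},{"jaw":0.022,"x":0.015,"y":0.002,"z":0.0014,"wx":0,"wy":0,"wz":0},{"jaw":0.022,"x":0.015,"y":0.002,"z":0.0014,"wx":0,"wy":0,"wz":0}]'| egrep 'tcp|force|op'
python3 -m jog '[{"jaw":0.022,"x":0.0008,"y":0.0001,"z":-0.0002,"wx":0,"wy":0,"wz":0},{"jaw":0.022,"x":0.0015,"y":0.0002,"z":-0.0004,"wx":0,"wy":0,"wz":0},{"jaw":0.022,"x":0.0015,"y":0.0002,"z":-0.0004,"wx":0,"wy":0,"wz":0}]'| egrep 'tcp|force|op'
```

```text
tcp_pos: [483.6, -130.4, 65.7]
force: [-3.5, -1.6, -0.5]
opening: 28.9
tcp_pos: [485.0, -130.2, 65.3]
force: [-5.4, -0.6, 1.7]
opening: 29.0
```

```bash
for i in 1 2 3 4; do python3 -m jog '[{"jaw":0.022,"x":0.0004,"y":0.0001,"z":-0.0001,"wx":0,"wy":0,"wz":0},{"jaw":0.022,"x":0.0007,"y":0.0001,"z":-0.0001,"wx":0,"wy":0,"wz":0},{"jaw":0.022,"x":0.0007,"y":0.0001,"z":-0.0001,"wx":0,"wy":0,"wz":0}]' | egrep 'tcp|force'; done
```

```text
tcp_pos: [485.6, -130.1, 65.3]
force: [-4.5, -0.8, 2.1]
tcp_pos: [486.2, -130.0, 65.2]
force: [-6.3, -0.2, 2.5]
tcp_pos: [486.9, -129.9, 65.1]
force: [-5.6, -1.2, 3.4]
tcp_pos: [487.5, -129.8, 65.0]
force: [-5.8, -1.9, 2.6]
```

```bash
python3 -m jog '[{"jaw":0.022,"x":0.0004,"y":0.0001,"z":-0.0001,"wx":0,"wy":0,"wz":0},{"jaw":0.022,"x":0.0006,"y":0.0001,"z":-0.0003,"wx":0,"wy":0,"wz":0},{"jaw":0.022,"x":0.0006,"y":0.0001,"z":-0.0005,"wx":0,"wy":0,"wz":0},{"jaw":0.022,"x":0.0006,"y":0.0001,"z":-0.0005,"wx":0,"wy":0,"wz":0}]' | egrep 'tcp|force'
```

```text
tcp_pos: [488.1, -129.7, 64.5]
force: [-6.4, -0.4, 1.7]
```

```bash
python3 -m jog '[{"jaw":0.022,"x":0.0002,"y":0,"z":-0.0005,"wx":0,"wy":0,"wz":0},{"jaw":0.022,"x":0.0004,"y":0,"z":-0.001,"wx":0,"wy":0,"wz":0},{"jaw":0.022,"x":0.0004,"y":0,"z":-0.001,"wx":0,"wy":0,"wz":0}]' | egrep 'tcp|force'
```

```text
tcp_pos: [488.5, -129.7, 63.4]
force: [-6.1, -0.2, 1.8]
```

In the slot. I'll lower it to the floor.

```bash
python3 -m jog '[{"jaw":0.022,"x":0,"y":0,"z":-0.001,"wx":0,"wy":0,"wz":0},{"jaw":0.022,"x":0,"y":0,"z":-0.002,"wx":0,"wy":0,"wz":0},{"jaw":0.022,"x":0,"y":0,"z":-0.003,"wx":0,"wy":0,"wz":0},{"jaw":0.022,"x":0,"y":0,"z":-0.004,"wx":0,"wy":0,"wz":0},{"jaw":0.022,"x":0,"y":0,"z":-0.005,"wx":0,"wy":0,"wz":0},{"jaw":0.022,"x":0,"y":0,"z":-0.006,"wx":0,"wy":0,"wz":0},{"jaw":0.022,"x":0,"y":0,"z":-0.0068,"wx":0,"wy":0,"wz":0},{"jaw":0.022,"x":0,"y":0,"z":-0.0068,"wx":0,"wy":0,"wz":0}]' | egrep 'tcp|force';python3 -m jog '[{"jaw":0.022,"x":0,"y":0,"z":-0.0005,"wx":0,"wy":0,"wz":0},{"jaw":0.022,"x":0,"y":0,"z":-0.001,"wx":0,"wy":0,"wz":0},{"jaw":0.022,"x":0,"y":0,"z":-0.001,"wx":0,"wy":0,"wz":0}]' | egrep 'tcp|force'
python3 -m jog '[{"jaw":0.022,"x":0,"y":0,"z":-0.0003,"wx":0,"wy":0,"wz":0},{"jaw":0.022,"x":0,"y":0,"z":-0.0005,"wx":0,"wy":0,"wz":0}]' | egrep 'tcp|force'
```

```text
tcp_pos: [488.5, -129.7, 56.5]
force: [-5.7, -1.6, 1.7]
tcp_pos: [488.5, -129.7, 55.6]
force: [-5.9, -0.4, 0.8]
tcp_pos: [488.5, -129.7, 55.3]
force: [-7.7, 0.5, 12.3]
```

```bash
python3 -m jog '[{"jaw":0.022,"x":-0.0004,"y":0,"z":-0.0002,"wx":0,"wy":0,"wz":0},{"jaw":0.022,"x":-0.0008,"y":-0.0001,"z":-0.0002,"wx":0,"wy":0,"wz":0},{"jaw":0.022,"x":-0.0012,"y":-0.0002,"z":-0.0002,"wx":0,"wy":0,"wz":0},{"jaw":0.022,"x":-0.0012,"y":-0.0002,"z":-0.0002,"wx":0,"wy":0,"wz":0}]' | egrep 'tcp|force'
```

```text
tcp_pos: [488.1, -129.8, 55.3]
force: [-3.3, 2.4, 6.0]
```

```bash
python3 -m jog '[{"jaw":0.022,"x":-0.0003,"y":0,"z":0,"wx":0,"wy":0,"wz":0},{"jaw":0.022,"x":-0.0005,"y":-0.0001,"z":-0.0002,"wx":0,"wy":0,"wz":0},{"jaw":0.022,"x":-0.0005,"y":-0.0001,"z":-0.0003,"wx":0,"wy":0,"wz":0}]' | egrep 'tcp|force'
python3 -m jog '[{"jaw":0.031,"x":0,"y":0,"z":0,"wx":0,"wy":0,"wz":0},{"jaw":0.036,"x":0,"y":0,"z":0,"wx":0,"wy":0,"wz":0},{"jaw":0.04,"x":0,"y":0,"z":0.002,"wx":0,"wy":0,"wz":0},{"jaw":0.045,"x":0,"y":0,"z":0.004,"wx":0,"wy":0,"wz":0},{"jaw":0.05,"x":0,"y":0,"z":0.02,"wx":0,"wy":0,"wz":0},{"jaw":0.06,"x":0,"y":0,"z":0.055,"wx":0,"wy":0,"wz":0},{"jaw":0.078,"x":0,"y":0,"z":0.09,"wx":0,"wy":0,"wz":0},{"jaw":0.078,"x":0,"y":0,"z":0.11,"wx":0,"wy":0,"wz":0},{"jaw":0.078,"x":0.02,"y":0.04,"z":0.11,"wx":0,"wy":0,"wz":0},{"jaw":0.078,"x":0.02,"y":0.04,"z":0.11,"wx":0,"wy":0,"wz":0}]' | egrep 'tcp|force|op'
python3 - <<'E'
from h import *
print(get_state()['t']);shot('wrist','w9');c=dial('w9',(561,-119.9),'d9',z=65,s=6,half=33)
f=load('w9')['f'][70:270,160:300];f=cv2.resize(f,None,fx=c.shape[0]/200,fy=c.shape[0]/200,interpolation=cv2.INTER_CUBIC)
cv2.imwrite('pics/m9.png',np.hstack([f[:c.shape[0]],c]));print(c.shape,f.shape)
E
```

```text
tcp_pos: [487.9, -129.9, 55.2]
force: [-2.5, 5.7, 15.4]
tcp_pos: [510.3, -87.8, 166.8]
force: [-1.5, -0.4, -0.2]
opening: 78.1
28.1333
(397, 397, 3) (397, 278, 3)
```

View pics/m9.png

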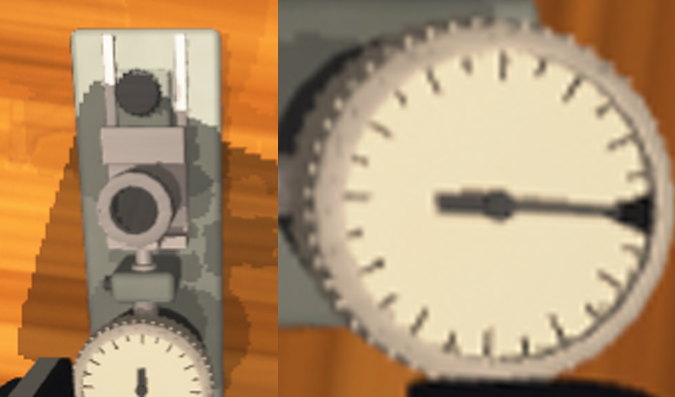

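The sleeve stands upright in the slot. The needle is practically on the wedge, right panel near (610,210), and the gripper is clear.

Run:
```python
from h import *
d=load('w9');print(onz(d,(160+135/1.985,70+209/1.985),68))
from workcell import job_done
print(job_done())
```

```text
[ 486.5 -129.5   68. ]
the job is handed in; nothing more can be done
None
```

I finished the job and handed it in at about 28 s of the 72 s allowed; no verdict is reported back.

- **Master and zero:** I loaded the master by feel. It dropped exactly 10 mm from the wall tops and was pressed to the floor with about 20 N. I then turned the bezel about 1.65 rad clockwise and let go. After release, the wedge measured 0.058 rad and the needle 0.060 rad in the same picture, so they agree to about 0.002 rad.
- **Master back in the case:** I stood it back in its pocket, and a close-up picture showed it upright there.
- **Sleeve:** I took the grey tube from the cork stand (not the red or purple ones) and loaded it the same way. It dropped the same 10 mm and was pressed to the floor with about 15 N. It was then eased back towards the front wall and released.
- **Last check:** the picture showed the sleeve standing in the slot within about 1.5 mm of where it was released, and the gripper was clear. The needle stood practically at the wedge. I judged that reading by eye, to about 0.01 rad.
- **Forces:** the largest reading was about 53 N vertically, when the master first touched the seat's front wall (limit 80 N). Sideways force while pushing the platen stayed below about 12 N (limit 25 N).

No check failed.

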